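# Rake the dropped nuts from under the riser into the parts drawer

## Task

Three or four hex nuts have been dropped and lie out of sight under the low white instrument riser. With the orange-handled rake, hook the steel eye of the blue parts drawer under the riser's ledge and pull the drawer open, rake every nut out from under the riser, put them all into the drawer and push it fully shut. Lay the rake back flat on its cork mat, lengthways and wholly on it, and leave the other things on the bench alone.

Things in the scene. Friction and masses are not known exactly. Their poses are not given: they have to be found in the camera images.
- riser: low white shelf fixed to the bench. Origin: on the bench under the middle of the board's front edge; x away from the robot, y left, z up. Board x 0 to 0.22, y -0.233 to 0.233, underside z 0.052, top z 0.064; bottles and dishes are fixed on it at x > 0.08. Three side walls below start at x 0.042, so the board's front 42 mm is an open ledge. Drawer in the left bay, y 0.091 to 0.221
- bay (a point): in the riser's right bay, where the dropped nuts lie: on the bench, under the board's front edge, midway between the bay's side walls; axes as the riser's. The bay spans y -0.150 to 0.150 from here, open in front, 52 mm high, closed by a back rail at x 0.180. The nuts start at x 0.04 to 0.08
- drawer (a joint): opening of the parts drawer, m: 0 shut to 0.11, out along the riser's -x; drag about 1.5 N, stays where left. Grey box with blue front, open on top, 160 mm long, 122 mm wide, rim 46 mm above the bench. Shut, its front face stands 36 mm behind the board's front edge, under the ledge
- drawer_eye (a point): centre of the opening of the steel eye on the middle of the drawer front: an upright loop of 6 mm bar in the riser's x-z plane, open sideways (along y). Its front bar is centred 16 mm nearer the robot than this point; with the drawer shut it is just under the board's front edge. Clear opening 28 mm in x (front bar to drawer front), 27 mm in z (0.011 to 0.038 above the bench). Axes as the riser's
- drawer_in (a point): on the drawer's inner floor, 6 mm above the bench, midway across and 34 mm behind the front wall; axes as the riser's. The inside spans from here x -0.034 to 0.116, y -0.056 to 0.056. Only what stands out in front of the board's edge can be loaded from above: 68 mm of the inside with the drawer fully out
- rake: flat rake, 160 g, balanced at its handle. Origin: under the handle's middle, at its underside; x along the shank to the head. Orange upright handle 32 (x) x 24 (y) x 52 mm high, gripped across y from above; dark counterweight behind to x -0.046; shank 14 mm wide, z 0.014 to 0.021; head: plate across the end, x 0.180, 6 mm thick, 80 mm wide (y -0.04 to 0.04), z 0 to 0.014. Starts on the mat
- rake_head (a point): middle of the lower edge of the rake's head
- rake_tail (a point): underside of the rear end of the rake's counterweight
- mat: cork mat, 300 (x) by 150 (y) by 3 mm, fixed to the bench; origin at the centre of its underside, x lengthways
- nut0: steel hex nut, 24 mm across flats (28 mm across corners), 12 mm thick, lying flat, 40 g. Origin: centre of its underside; its flats face along its own x and every 60 degrees from there. Three or all of the four nuts are present
- nut1: steel hex nut, 24 mm across flats (28 mm across corners), 12 mm thick, lying flat, 40 g. Origin: centre of its underside; its flats face along its own x and every 60 degrees from there. Three or all of the four nuts are present
- nut2: steel hex nut, 24 mm across flats (28 mm across corners), 12 mm thick, lying flat, 40 g. Origin: centre of its underside; its flats face along its own x and every 60 degrees from there. Three or all of the four nuts are present
- nut3: steel hex nut, 24 mm across flats (28 mm across corners), 12 mm thick, lying flat, 40 g. Origin: centre of its underside; its flats face along its own x and every 60 degrees from there. Three or all of the four nuts are present
- petri_0: clear petri dish, 68 mm across, 14 mm high; bystander
- lens: hand lens with black handle, 108 mm long; bystander
- moisture_dish_2: small aluminium dish with lid, 53 mm across, 23 mm high; bystander
- eraser: white eraser in a card sleeve, 44 mm long; bystander

How it is judged:
On the way, in this order (a step that is already met when the one before it is completed fails the run):
1. the rake pulls the drawer open (past 40 mm) while the fingers do not touch it (value of joint drawer above 0.04 m and contact force between rake and riser above 0.3 N and contact force between the fingers and riser below 0.5 N), for 0.05 s.
2. all nuts lie in the open drawer (x of nut0 in the frame of drawer_in between -0.04 and 0.12 m and y of nut0 in the frame of drawer_in between -0.06 and 0.06 m and z of nut0 in the frame of drawer_in between -0.01 and 0.04 m and x of nut1 in the frame of drawer_in between -0.04 and 0.12 m and y of nut1 in the frame of drawer_in between -0.06 and 0.06 m and z of nut1 in the frame of drawer_in between -0.01 and 0.04 m and x of nut2 in the frame of drawer_in between -0.04 and 0.12 m and y of nut2 in the frame of drawer_in between -0.06 and 0.06 m and z of nut2 in the frame of drawer_in between -0.01 and 0.04 m and x of nut3 in the frame of drawer_in between -0.04 and 0.12 m and y of nut3 in the frame of drawer_in between -0.06 and 0.06 m and z of nut3 in the frame of drawer_in between -0.01 and 0.04 m and value of joint drawer above 0.03 m), for 0.2 s.
At the end, for the whole second after the job is handed in: every nut present lies inside the drawer, at rest; the drawer is shut to within 12 mm; the rake lies flat (tilt under 0.15 rad), at rest on the cork mat, the middle of its head and its tail both within 0.16 m of the mat's centre lengthways and 0.06 m crossways (x of nut0 in the frame of drawer_in between -0.04 and 0.12 m and y of nut0 in the frame of drawer_in between -0.06 and 0.06 m and z of nut0 in the frame of drawer_in between -0.01 and 0.04 m and linear speed of each of nut0, nut1, nut2, nut3, rake below 0.02 m/s and x of nut1 in the frame of drawer_in between -0.04 and 0.12 m and y of nut1 in the frame of drawer_in between -0.06 and 0.06 m and z of nut1 in the frame of drawer_in between -0.01 and 0.04 m and x of nut2 in the frame of drawer_in between -0.04 and 0.12 m and y of nut2 in the frame of drawer_in between -0.06 and 0.06 m and z of nut2 in the frame of drawer_in between -0.01 and 0.04 m and x of nut3 in the frame of drawer_in between -0.04 and 0.12 m and y of nut3 in the frame of drawer_in between -0.06 and 0.06 m and z of nut3 in the frame of drawer_in between -0.01 and 0.04 m and value of joint drawer below 0.012 m and x of rake_head in the frame of mat between -0.16 and 0.16 m and y of rake_head in the frame of mat between -0.06 and 0.06 m and z of each of rake_head, rake_tail in the frame of mat below 0.015 m and x of rake_tail in the frame of mat between -0.16 and 0.16 m and y of rake_tail in the frame of mat between -0.06 and 0.06 m and angle between rake's own z axis and vertical below 0.15 rad); the robot touches nothing.
It fails at once if a bystander is moved by more than 5 cm (distance of any of petri_0, lens, moisture_dish_2, eraser from where it was at the start of the episode above 0.05 m).
Of nut0, nut1, nut2, nut3 only 3 to 4 are there at a start; the rules pass over those that are not, and their reading is None.
At some moment in a run one of nut0, nut1, nut2, nut3 may be knocked a few centimetres aside while the robot is not near it.
Once in a run the grip may slacken for a moment while it holds something.
It also fails if it takes over 210 s, if anything falls off the work surface, if the arm or the gripper's body presses on something with over 40 N, if the wrist force passes 120 N, or if a joint passes its speed limit or range.

## Robot

A 7-joint arm with a two-finger parallel gripper is mounted at the origin on a cart in front of the work surface, level with it; the furniture and walls round the work are solid. World frame = base frame: x ahead of the robot, y to its left, z up, the work surface at z = 0. Lengths are in m, angles in rad, forces in N, time in s.
With the tool pointing down it reaches from about 0.4 to 0.85 m from the base axis. Payload 10.4 kg.
Tool frame: the origin (TCP) lies on the centre line of the jaws, within the pads' length; the fingertips stand 11 mm ahead of it and the grasp point (between the pads) lies 8 mm behind it; z points along the fingers, y is the line along which they close (so a half turn about z gives the same grasp; the last joint's range is limited). The gripper opens to 87 mm and grips with 3 to 60 N. Pads are 19 mm wide; open, the fingers measure 117 mm over their backs; the gripper's body (75 mm by 190 mm) begins 51 mm behind the grasp point.
Start: joints at [-1.356, 0.332, -0.065, 1.46, 0.022, 1.35, -0.088], TCP at [0.147, 0.607, 0.234] pointing down, gripper open.
Joint ranges: [-2.6, 2.6], [-0.5, 2.12], [-1.47, 1.34], [0.16, 2.42], [-1.27, 4.41], [0.06, 2.06], [-2.6, 2.6]. Speed limits (rad/s): [2.22, 2.22, 2.79, 2.79, 3.14, 3.14, 3.14].

## Interface

Orientations are given as a unit quaternion [x, y, z, w].
In Python, from bench import r gives the robot as it stands.
- The arm moves only by the shell command python3 -m pendant 'ROWS' [OPENING] [FORCE]. ROWS is JSON, a list of rows, each a list of 4 numbers: the shift along the tool's x, y, z in m, then the turn about the tool's z in rad. A call has 1 to 8 rows; each row shifts and turns the commanded pose from where the row before left it, along the tool's axes as they then stand; what a row does not reach is not made up. A row lasts 1/12 s, in which the tool goes at most 41.7 mm and 7.16 degrees, less where a joint would pass 70% of its speed; a pose out of reach is approached as far as the arm can. A call with a gripper value outside its range is refused whole. OPENING is the opening, from 0 (shut) to 1 (fully open), set as the call begins (- or left out, the last holds). The fingers move at their own pace and stop on an object; FORCE is the grip in N (left out, the last holds). Time passes only in rows, so rows that do not move let the fingers close. It gives the time, the measured TCP pose, the force, the opening and the grip force at its end, in the units of the state.
- r.read_state(): the state, without advancing time (a new reading comes with each control period).
- r.camera(name): name is "side" or "top" or "wrist"; returns a dict with "img" (420x560x3 uint8, red, green, blue), "camera_matrix" (3x3 intrinsics, pixels), "dist_coeffs" ([k1, k2, p1, p2, k3] as OpenCV has them; the pictures are not rectified), "xyz" and "attitude" of the camera in the world. Camera axes: x right, y down, z forward; pixel columns grow to the right and rows downward; lengths in m; the calibration is good to about 2 mm. A picture is of the moment at which its call begins. There is no depth.
- r.close_job(): hands the job in; it is judged then, once.
Trained networks look in the newest picture that a camera, given by its name, has taken for a name from the list of things; names that differ only in an ending like _2 or _b are one class to them, and where a whole thing is asked for, a point or a joint stands for the part that bears it (a point fixed in the world has none). Each returns a list of dicts, best first, with "score" (0 to 1); they miss things now and then, are a little off and sometimes report something else, mostly with a low value. They report only what shows in the picture. A call takes as long as a camera call.
- r.outline_of(thing, camera): "mask" (420x560 bool, what is visible of it) and "bbox" ([centre column, centre row, width, height] in pixels, round what is visible of it).
The state is a dict: "time": time; "joint_positions": joint angles; "joint_vel": joint speeds; "joint_torque": joint torques, N m; "ee_pos": TCP position; "eef_rot": TCP orientation; "ft_force": force on the tool from outside, world axes, zero at the start; "torque": the same for the moment, N m; "width": finger opening in m; "grip_force": force on a finger pad.
Only numpy, scipy, OpenCV 4.12 (cv2) and the standard library are available. Lean on these libraries where they do the work, as an engineer would, in place of code of your own. Each camera call takes 0.05 s, during which the arm holds its last target. There are 200 camera calls.

## Working session

There is one attempt and no reset: what is moved stays moved. The work goes in short steps, Python scripts to look and compute and a shell command to move; the robot and the scene stay as the last step left them, time stands still between calls to the robot, and variables do not carry over. Pictures are saved under pics/ and viewed, at most 14 in all, crops included, and the job is handed in when it is done.

```bash
ls; mkdir -p pics; cat > h.py <<'E'
import numpy as np, cv2
from scipy.spatial.transform import Rotation as R
from bench import r
def cam(n):
    return r.camera(n)
def rot(a):
    a=np.array(a,float)
    return R.from_quat(a).as_matrix() if a.size==4 else a.reshape(3,3)
def p2w(c,uv,z):
    uv=np.array(uv,float).reshape(-1,1,2)
    n=cv2.undistortPoints(uv,np.array(c['camera_matrix']),np.array(c['dist_coeffs'])).reshape(-1,2)
    d=np.c_[n,np.ones(len(n))]@rot(c['attitude']).T
    o=np.array(c['xyz']); return o+d*((z-o[2])/d[:,2])[:,None]
def w2p(c,P):
    M=rot(c['attitude']).T; o=np.array(c['xyz'])
    q,_=cv2.projectPoints(np.array(P,float).reshape(-1,1,3),cv2.Rodrigues(M)[0],-M@o,np.array(c['camera_matrix']),np.array(c['dist_coeffs']))
    return q.reshape(-1,2)
def save(c,n): cv2.imwrite('pics/'+n+'.png',c['img'][:,:,::-1])
E
python3 - <<'E'
from h import *
for n in ('top','side','wrist'):
    c=cam(n); save(c,n+'0'); print(n,c['xyz'],c['attitude'],np.array(c['camera_matrix'])[0,0])
    for t in ('riser','rake','mat','nut0','petri_0','lens','moisture_dish_2','eraser','drawer'):
        for o in r.outline_of(t,n)[:2]: print(t,o['score'],np.round(o['bbox']))
E
cd pics; python3 -c "
import cv2,numpy as np
a=[cv2.imread(x+'0.png') for x in('top','side')]
"
```

```text
pics
top [ 0.41575195 -0.00180424  1.7467759 ] [ 0.70966737 -0.70326763  0.03418208 -0.02486867] 473.6405556712692
riser 0.89 [291. 146. 133.  64.]
rake 0.75 [191. 232.   5.  59.]
mat 0.59 [197. 235.  44.  83.]
petri_0 0.59 [394. 275.  26.  17.]
lens 0.55 [139. 220.  24.  11.]
moisture_dish_2 0.72 [426. 243.  15.  14.]
eraser 0.56 [367. 262.  11.  12.]
side [ 0.04026792 -1.01302245  0.62136832] [ 0.82413315 -0.21261818  0.11646298 -0.511893  ] 404.3519128561516
riser 0.56 [353. 198. 138. 100.]
rake 0.63 [217. 193.  62.  18.]
mat 0.63 [217. 198.  86.  29.]
petri_0 0.73 [272. 328.  36.  25.]
petri_0 0.16 [218. 193.  65.  17.]
lens 0.38 [212. 173.  14.  12.]
moisture_dish_2 0.6 [350. 343.  28.  31.]
moisture_dish_2 0.56 [303. 198.  21.  15.]
wrist [0.06612734 0.62709636 0.38510475] [0.77673155 0.61119264 0.09365775 0.11983271] 301.98353890897545
mat 0.61 [173. 346.  17.  22.]
```

View pics/top0.png

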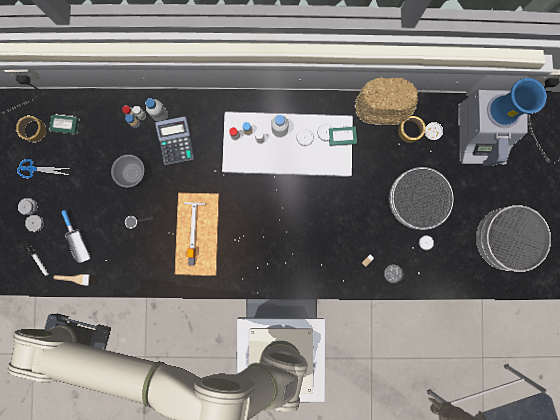

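View pics/side0.png

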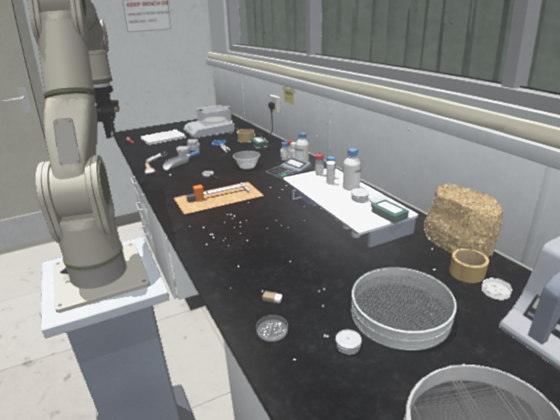

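Top view: the riser spans columns 223–352 and rows 112–176, and the mat columns 176–219 and rows 193–276. The rake's handle is at (191,252) and its head at (197,204). The side view agrees with this layout. Next I'll turn these into world positions.

```bash
python3 - <<'E'
from h import *
from scipy.optimize import least_squares
C={n:cam(n) for n in('top','side')}
def best(t,n):
    o=r.outline_of(t,n); return o[0] if o else None
c=C['top']
# riser: fit rectangle at z=.064
def quad(mask,z,name,c=c):
    m=mask.astype(np.uint8); m=cv2.morphologyEx(m,cv2.MORPH_OPEN,np.ones((3,3)))
    cn=max(cv2.findContours(m,0,1)[0],key=cv2.contourArea).reshape(-1,2).astype(float)
    # pixel centres are inset half a pixel
    w=p2w(c,cn,z)[:,:2].astype(np.float32)
    rc=cv2.minAreaRect(w); print(name,np.round(rc[0],4),np.round(rc[1],4),rc[2]); print(np.round(cv2.boxPoints(rc),4).tolist())
quad(best('riser','top')['mask'],.064,'riser')
quad(best('mat','top')['mask'],.003,'mat')
o=best('rake','top'); quad(o['mask'],.01,'rake')
# colours
for n in C:
    c=C[n]; h=cv2.cvtColor(c['img'],cv2.COLOR_RGB2HSV)
    m=(h[...,0]<15)&(h[...,1]>200)&(h[...,2]>120)
    b=p2w(c,[[0,0]],0)
    k,l,s,ce=cv2.connectedComponentsWithStats(m.astype(np.uint8))
    for i in range(1,k):
        if s[i,4]>12: print(n,'orange',s[i],ce[i],p2w(c,ce[i],.03 if n=='side' else .055).round(4))
for t in('petri_0','lens','moisture_dish_2','eraser'):
    o=best(t,'top')
    if o: print(t,p2w(C['top'],o['bbox'][:2],.01).round(3))
im=C['top']['img'][95:285,165:365]; cv2.imwrite('pics/topc.png',cv2.resize(im,(800,760)[:2],interpolation=cv2.INTER_CUBIC)[:600,:,::-1])
im=C['side']['img'][140:250,165:425]; cv2.imwrite('pics/sidec.png',cv2.resize(im,None,fx=3,fy=3,interpolation=cv2.INTER_CUBIC)[:,:,::-1])
E
```

```text
riser [ 0.7827 -0.0253] [0.4873 0.227 ] 88.71804809570312
[[0.6638000011444092, -0.2662999927997589], [0.8906999826431274, -0.27140000462532043], [0.9016000032424927, 0.21580000221729279], [0.6747000217437744, 0.22089999914169312]]
mat [0.4569 0.315 ] [0.1536 0.2977] 88.42444610595703
[[0.3059000074863434, 0.24230000376701355], [0.603600025177002, 0.23409999907016754], [0.6078000068664551, 0.38760000467300415], [0.3102000057697296, 0.39579999446868896]]
rake [0.4574 0.3309] [0.2233 0.0295] 0.17087414860725403
[[0.3456999957561493, 0.34529998898506165], [0.3458000123500824, 0.3158000111579895], [0.569100022315979, 0.3165000081062317], [0.5690000057220459, 0.34599998593330383]]
petri_0 [[ 0.317 -0.416  0.01 ]]
lens [[0.497 0.517 0.01 ]]
moisture_dish_2 [[ 0.435 -0.53   0.01 ]]
eraser [[ 0.366 -0.311  0.01 ]]
```

View pics/topc.png

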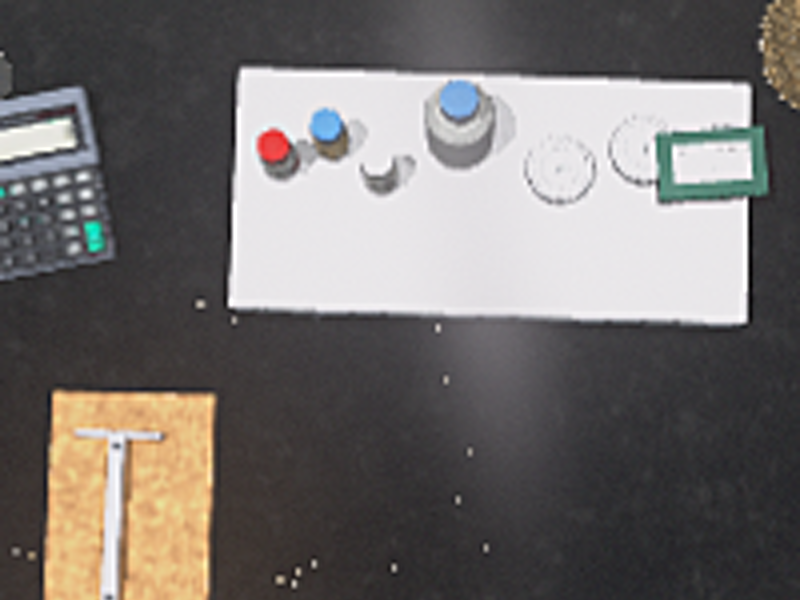

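```bash
python3 - <<'E'
from h import *
c=cam('top')
f=lambda q,z:p2w(c,np.array(q)/4+[165-.4,95-.4],z).round(4)
q=f([[229,309],[748,324],[751,82],[240,67]],.064); print(q.tolist()); 
d=q[0]-q[1]; print('front len',np.linalg.norm(d[:2]),'yaw',np.arctan2(-d[0],d[1]),'yaw side',np.arctan2(*(q[3]-q[0])[[1,0]]),np.arctan2(*(q[2]-q[1])[[1,0]]),'mid',(q[0]+q[1])/2,'ctr',q.mean(0))
print('head',f([[75,433],[162,436],[117,434]],.017))
m=f([[52,391],[216,394]],.003);print('mat top',m)
h=cv2.cvtColor(c['img'],cv2.COLOR_RGB2HSV)
s=c['img'][235:275,175:215]; hh=h[235:275,175:215]
m=(hh[...,1]>215)&(hh[...,2]>150); ys,xs=np.nonzero(m); print('orange',xs.mean()+175,ys.mean()+235,len(xs))
print(p2w(c,[[xs.mean()+175,ys.mean()+235]],.055))
cv2.imwrite('pics/hand.png',cv2.resize(np.hstack([s,c['img'][160:200,205:245]]),None,fx=10,fy=10,interpolation=cv2.INTER_CUBIC)[:,:,::-1])
E
```

```text
[[0.6773, 0.2169, 0.064], [0.6687, -0.2491, 0.064], [0.8912, -0.2528, 0.064], [0.8994, 0.2118, 0.064]]
front len 0.4660793494674485 yaw -0.018452840894437682 yaw side -0.022958594792812374 -0.016627680907844746 mid [ 0.673  -0.0161  0.064 ] ctr [ 0.78415 -0.0183   0.064  ]
head [[0.5686 0.3618 0.017 ]
 [0.5666 0.2819 0.017 ]
 [0.5681 0.3233 0.017 ]]
mat top [[0.6087 0.3872 0.003 ]
 [0.6073 0.2352 0.003 ]]
orange 190.36 252.62 50
[[0.38785815 0.32427076 0.055     ]]
```

View pics/hand.png

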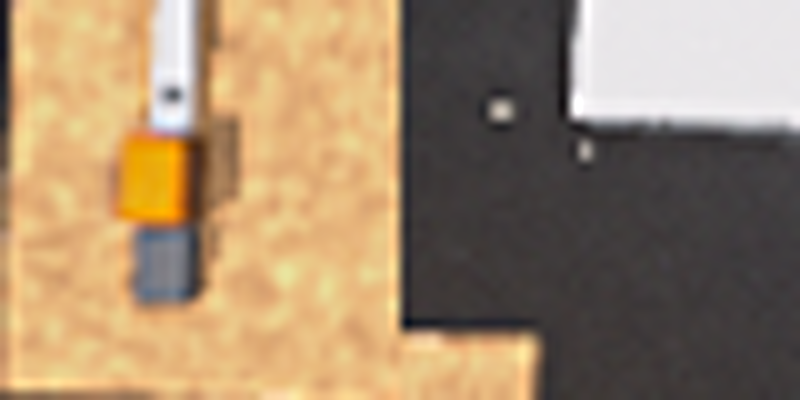

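Crop: the handle's top centre is at about (190.2,252.8) px. That puts the rake handle at (0.388,0.324) with yaw about -0.02, and the head 0.180 m further on, as it should be. The riser origin is about (0.673,-0.016) with yaw -0.019. Next I'll get the tool axes.

```bash
cat >> h.py <<'E'
def to(p=None,yaw=None,zt=None):
    "shift needed in tool axes (now) and turn to put tool x at world yaw (mod pi)"
    s=r.read_state(); M=R.from_quat(s['eef_rot']).as_matrix(); e=np.array(s['ee_pos'])
    y=np.arctan2(M[1,0],M[0,0])
    print('t',round(s['time'],2),'ee',e.round(4),'toolx yaw',round(y,4),'zdir',M[:,2].round(3),'w',round(s['width'],4),'g',round(s['grip_force'],1),'F',np.round(s['ft_force'],1))
    if p is not None: print('shift',(M.T@(np.array(p)-e)).round(4))
    if yaw is not None:
        d=(y-yaw+np.pi/2)%np.pi-np.pi/2   # tool z down: turn + lowers world yaw
        print('turn',round(d,4),'rows',abs(d)/.125)
    return s
E
python3 - <<'E'
from h import *
s=to([.388,.3245,.2],-.02); print(s['joint_positions'])
c=cam('wrist'); print(np.array(c['xyz'])-s['ee_pos'], rot(c['attitude'])[:,2])
print(R.from_quat(s['eef_rot']).inv().apply(np.array(c['xyz'])-s['ee_pos']),R.from_quat(s['eef_rot']).inv().apply(rot(c['attitude'])[:,2]))
E
```

```text
t 2.0 ee [0.1472 0.6075 0.2336] toolx yaw 2.9038 zdir [-0.  0. -1.] w 0.0873 g 0.0 F [ 0.5 -0.3 -0.5]
shift [-0.3007 -0.2183  0.0335]
turn -0.2178 rows 1.74247465853405
[-1.35558913  0.332203   -0.06468538  1.46008766  0.02156911  1.34987048
 -0.08848453]
[-0.08109301  0.01964719  0.15152038] [ 0.29197389 -0.07167717 -0.95373667]
[ 8.34464119e-02  9.40010534e-06 -1.51516365e-01] [-0.30068784 -0.00099528  0.95372209]
```

```bash
python3 -m pendant '[[0,0,0,-0.11],[0,0,0,-0.11],[-0.016,-0.019,0,0],[-0.016,-0.019,0,0],[-0.016,-0.019,0,0],[-0.016,-0.019,0,0],[-0.016,-0.019,0,0],[-0.016,-0.019,0,0]]' 0.7 20
python3 -m pendant '[[-0.016,-0.019,0.006,0],[-0.016,-0.019,0.006,0],[-0.016,-0.019,0.006,0],[-0.016,-0.019,0.006,0],[-0.016,-0.019,0.006,0],[-0.016,-0.019,0.006,0],[-0.016,-0.019,0.006,0],[0,0,0,0]]'
python3 -c "
from h import *
to([.388,.3245,.15],-.02)"
```

```text
time: 2.72
ee_pos: [0.2418, 0.4907, 0.2337]
eef_rot: [0.009, 1.0, 0.0, 0.0]
ft_force: [-0.3, -0.8, -0.0]
width: 0.0613
grip_force: 0.0
time: 3.38
ee_pos: [0.3539, 0.3522, 0.1907]
eef_rot: [0.012, 1.0, -0.001, 0.0]
ft_force: [-0.5, -0.8, 0.3]
width: 0.0609
grip_force: 0.0
t 3.38 ee [0.3539 0.3522 0.1907] toolx yaw 3.1176 zdir [ 0.    -0.002 -1.   ] w 0.0609 g 0.0 F [-0.5 -0.8  0.3]
shift [-0.0347 -0.0268  0.0407]
turn -0.004 rows 0.032117323596182246
```

```bash
python3 -m pendant '[[-0.018,-0.014,0.01,0],[-0.017,-0.013,0.01,0],[0,0,0.02,0],[0,0,0,0]]'
python3 - <<'E'
from h import *
to([.388,.3245,.03],-.02); c=cam('wrist'); save(c,'w1')
print(w2p(c,[[.388,.3245,.055],[.568,.322,.017],[.400,.336,.055]]))
E
```

```text
time: 3.72
ee_pos: [0.3848, 0.3274, 0.1488]
eef_rot: [0.01, 1.0, -0.002, -0.001]
ft_force: [-1.6, -1.0, -1.0]
width: 0.0606
grip_force: 0.0
t 3.72 ee [0.3848 0.3274 0.1488] toolx yaw 3.1219 zdir [-0.003 -0.003 -1.   ] w 0.0606 g 0.0 F [-1.6 -1.  -1. ]
shift [-0.0036 -0.0025  0.1188]
turn 0.0003 rows 0.0021345655042068756
[[277.67999918 219.52246655]
 [279.42446629 353.57931485]
 [291.1563935  232.26806935]]
```

View pics/w1.png

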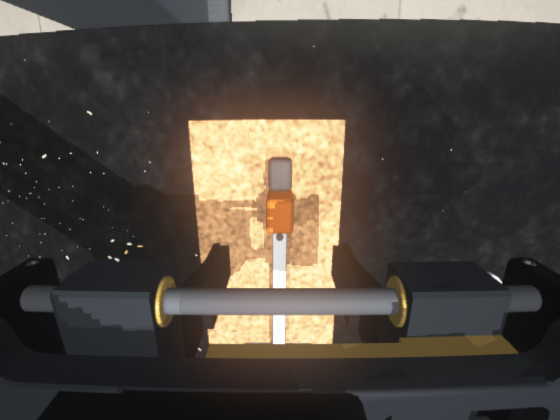

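Wrist view: the handle's top face is centred near (279,218), and I predicted (277.7,219.5). That agrees, so I'll go down and grip.

```bash
python3 -m pendant '[[-0.002,-0.002,0.025,0],[-0.002,-0.001,0.025,0],[0,0,0.025,0],[0,0,0.02,0],[0,0,0.015,0],[0,0,0.01,0],[0,0,0,0],[0,0,0,0]]'
python3 -m pendant '[[0,0,0,0],[0,0,0,0],[0,0,0,0],[0,0,0,0],[0,0,0,0],[0,0,0,0]]' 0 40
python3 -c "
from h import *
to(yaw=-.02)"
```

```text
time: 4.43
ee_pos: [0.3892, 0.3269, 0.0323]
eef_rot: [0.009, 1.0, 0.0, 0.0]
ft_force: [0.1, 0.1, 0.8]
width: 0.0606
grip_force: 0.0
time: 4.93
ee_pos: [0.3893, 0.3261, 0.0317]
eef_rot: [0.009, 1.0, 0.0, 0.0]
ft_force: [-0.8, -0.4, 0.2]
width: 0.0286
grip_force: 0.0
t 4.93 ee [0.3893 0.3261 0.0317] toolx yaw 3.1238 zdir [ 0.  0. -1.] w 0.0286 g 0.0 F [-0.8 -0.4  0.2]
turn 0.0022 rows 0.017623068737677272
```

```bash
python3 -m pendant '[[0,0,0,0],[0,0,0,0],[0,0,0,0],[0,0,0,0]]'
python3 -m pendant '[[0,0,-0.01,0],[0,0,-0.015,0],[0,0,-0.015,0],[0,0,-0.02,0],[0,0,-0.02,0],[0,0,-0.02,0],[0,0,0,0],[0,0,0,0]]'
python3 - <<'E'
from h import *
s=to(yaw=-.02); c=cam('wrist'); save(c,'w2')
for n in('top',):
    c=cam(n); save(c,n+'2'); e=s['ee_pos']
    print(w2p(c,[[e[0]+.18,e[1]+o-.0035,e[2]-.0287+.01] for o in(-.04,0,.04)]))
    im=c['img'][180:290,150:250]; cv2.imwrite('pics/t2c.png',cv2.resize(im,None,fx=5,fy=5,interpolation=cv2.INTER_CUBIC)[:,:,::-1])
E
```

```text
time: 5.27
ee_pos: [0.3893, 0.3261, 0.0317]
eef_rot: [0.009, 1.0, 0.0, 0.0]
ft_force: [0.1, -0.1, 3.2]
width: 0.0239
grip_force: 40.0
time: 5.93
ee_pos: [0.3896, 0.3265, 0.1327]
eef_rot: [0.009, 1.0, 0.001, 0.001]
ft_force: [0.0, 1.1, -1.5]
width: 0.0238
grip_force: 40.0
t 5.93 ee [0.3896 0.3265 0.1327] toolx yaw 3.1238 zdir [ 0.001  0.002 -1.   ] w 0.0238 g 40.0 F [ 0.   1.1 -1.5]
turn 0.0022 rows 0.01734559602714114
[[200.27702512 200.24727957]
 [188.74115034 200.13761847]
 [177.21718627 200.02838761]]
```

View pics/t2c.png

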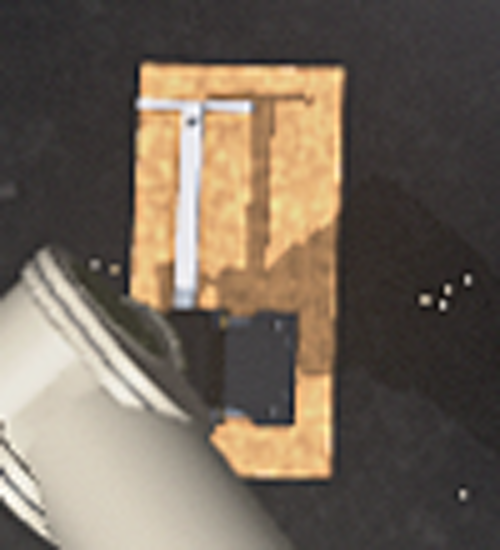

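Top crop: the rake is held level with its head at (177–200, 201) px, as predicted. Next I'll bring it to the right of the eye.

```bash
python3 -m pendant '[[-0.005,-0.02,0,0],[-0.005,-0.03,0,0],[-0.005,-0.03,0,0],[-0.005,-0.03,0,0],[-0.005,-0.03,0,0],[-0.005,-0.03,0,0],[-0.005,-0.03,0,0],[0,-0.02,0,0]]'
python3 -m pendant '[[0,-0.02,0.015,0],[0,-0.01,0.02,0],[0,0,0.02,0],[0,0,0.015,0],[0,0,0.01,0],[0,0,0.005,0],[0,0,0,0],[0,0,0,0]]'
python3 -c "
from h import *
to([.50,.0785,.0467],-.019)"
```

```text
time: 6.7
ee_pos: [0.4201, 0.1023, 0.1305]
eef_rot: [0.01, 1.0, -0.001, -0.001]
ft_force: [0.8, 0.4, -2.1]
width: 0.0237
grip_force: 40.0
time: 7.37
ee_pos: [0.4198, 0.0756, 0.0467]
eef_rot: [0.009, 1.0, -0.0, -0.0]
ft_force: [0.2, -0.2, -1.4]
width: 0.0237
grip_force: 40.0
t 7.37 ee [0.4198 0.0756 0.0467] toolx yaw 3.124 zdir [-0. -0. -1.] w 0.0237 g 40.0 F [ 0.2 -0.2 -1.4]
shift [-0.0801  0.0043 -0.0001]
turn 0.0014 rows 0.011363524522835178
```

```bash
python3 -m pendant '[[-0.02,0.001,0,0],[-0.02,0.001,0,0],[-0.02,0.001,0,0],[-0.02,0,0,0],[-0.01,0,0,0],[-0.01,0,0,0],[0,0,0,0],[0,0,0,0]]'
python3 - <<'E'
from h import *
s=to([.52,.1236,.0467],-.019)
c=cam('top'); a=c['img'][135:235,215:295]; d=cam('side'); b=d['img'][160:220,260:340]
cv2.imwrite('pics/e1.png',np.vstack([cv2.resize(a,None,fx=4,fy=4,interpolation=cv2.INTER_CUBIC),])[:,:,::-1])
cv2.imwrite('pics/e1.png',np.hstack([cv2.resize(a,(400,500),interpolation=cv2.INTER_CUBIC),cv2.resize(b,(400,300),interpolation=cv2.INTER_CUBIC).repeat(1,0) if 0 else cv2.copyMakeBorder(cv2.resize(b,(400,300),interpolation=cv2.INTER_CUBIC),0,200,0,0,0)])[:,:,::-1])
E
```

```text
time: 8.03
ee_pos: [0.5194, 0.0767, 0.0466]
eef_rot: [0.009, 1.0, -0.0, -0.0]
ft_force: [-0.6, -0.0, -0.1]
width: 0.0237
grip_force: 40.0
t 8.03 ee [0.5194 0.0767 0.0466] toolx yaw 3.1236 zdir [-0. -0. -1.] w 0.0237 g 40.0 F [-0.6 -0.  -0.1]
shift [ 0.0003  0.0469 -0.0001]
turn 0.001 rows 0.007745445445969779
```

View pics/e1.png

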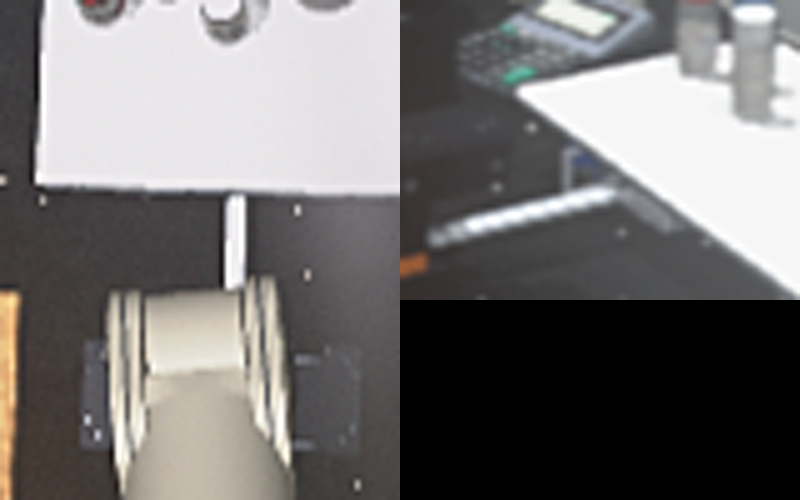

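The head is under the ledge. The eye shows in the side crop at about (575,170), just left of the head. Next: slide left and pull.

```bash
python3 -m pendant '[[0,0.008,0,0],[0,0.01,0,0],[0,0.01,0,0],[0,0.01,0,0],[0,0.009,0,0],[0,0,0,0],[0,0,0,0]]'
python3 -m pendant '[[0.005,0,0,0],[0.005,0,0,0],[0.005,0,0,0],[0.005,0,0,0],[0.005,0,0,0],[0,0,0,0]]'
python3 - <<'E'
from h import *
s=to()
c=cam('top'); d=cam('side'); b=d['img'][160:220,260:340];a=c['img'][135:195,215:295]
cv2.imwrite('pics/e2.png',np.hstack([cv2.resize(x,(400,300),interpolation=cv2.INTER_CUBIC) for x in(a,b)])[:,:,::-1])
E
```

```text
time: 8.72
ee_pos: [0.5206, 0.1245, 0.0465]
eef_rot: [0.008, 1.0, -0.0, -0.0]
ft_force: [0.4, -0.2, -1.2]
width: 0.0237
grip_force: 40.0
time: 9.22
ee_pos: [0.4947, 0.1241, 0.0466]
eef_rot: [0.009, 1.0, 0.0, -0.0]
ft_force: [0.4, 0.3, -2.1]
width: 0.0237
grip_force: 40.0
t 9.22 ee [0.4947 0.1241 0.0466] toolx yaw 3.1238 zdir [-0.001  0.    -1.   ] w 0.0237 g 40.0 F [ 0.4  0.3 -2.1]
```

View pics/e2.png

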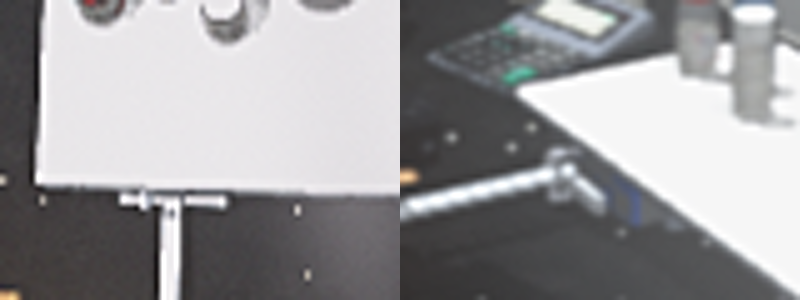

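The eye is hooked and the drawer has started to move. I'll keep pulling.

```bash
python3 -m pendant '[[0.006,0,0,0],[0.01,0,0,0],[0.012,0,0,0],[0.012,0,0,0],[0.012,0,0,0],[0.012,0,0,0],[0.01,0,0,0],[0.006,0,0,0]]'
python3 -m pendant '[[0.005,0,0,0],[0.005,0,0,0],[0.003,0,0,0],[0,0,0,0],[0,0,0,0]]'
python3 - <<'E'
from h import *
s=to()
c=cam('top'); d=cam('side'); b=d['img'][160:220,240:320];a=c['img'][155:215,215:295]
cv2.imwrite('pics/e3.png',np.hstack([cv2.resize(x,(400,300),interpolation=cv2.INTER_CUBIC) for x in(a,b)])[:,:,::-1])
E
```

```text
time: 9.98
ee_pos: [0.4144, 0.1257, 0.0466]
eef_rot: [0.009, 1.0, 0.0, -0.0]
ft_force: [2.3, 0.4, -0.8]
width: 0.0239
grip_force: 40.0
time: 10.4
ee_pos: [0.4024, 0.1257, 0.0464]
eef_rot: [0.009, 1.0, -0.0, -0.0]
ft_force: [0.3, -0.2, -0.9]
width: 0.0238
grip_force: 40.0
t 10.4 ee [0.4024 0.1257 0.0464] toolx yaw 3.1237 zdir [-0.001 -0.    -1.   ] w 0.0238 g 40.0 F [ 0.3 -0.2 -0.9]
```

View pics/e3.png

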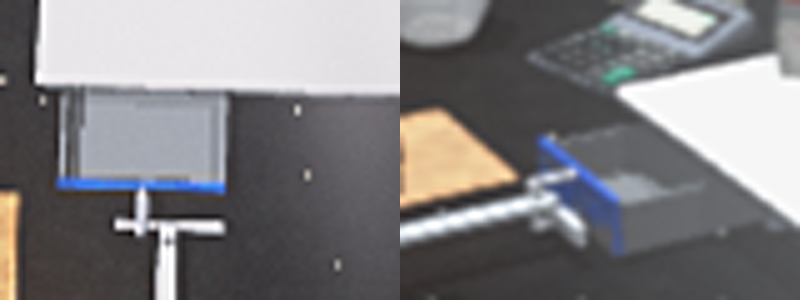

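The drawer is about 0.10 m out (blue front near row 184, board edge row 92 in the crop). I'll back the hook out of the eye and start raking the bay from its left end.

```bash
cat >> h.py <<'E'
RO=np.array([.673,-.016]); RY=-.019
def riser(p):
    c,s=np.cos(RY),np.sin(RY); d=np.array(p)[...,:2]-RO
    return np.stack([d[...,0]*c+d[...,1]*s,-d[...,0]*s+d[...,1]*c],-1)
def rk():
    s=to(); e=np.array(s['ee_pos']); h=e[:2]+[.178,-.004]
    print('head in bay', (riser(h)+[0,.071]).round(4),'rake z',round(e[2]-.0287,4)); return s
E
python3 -m pendant '[[-0.005,0,0,0],[-0.004,0,0,0],[0,-0.01,0,0],[0,-0.015,0,0],[0,-0.015,0,0],[0,-0.015,0,0],[0,0,0,0]]'
python3 -m pendant '[[0,-0.015,0,0],[0,-0.015,0,0],[0,-0.015,0.001,0],[0,0,0,0],[0,0,0,0]]'
python3 -c "
from h import *
rk()"
```

```text
time: 11.08
ee_pos: [0.4105, 0.0673, 0.0463]
eef_rot: [0.011, 1.0, -0.0, -0.0]
ft_force: [0.3, -1.9, -1.8]
width: 0.0234
grip_force: 40.0
time: 11.5
ee_pos: [0.4099, 0.0251, 0.0455]
eef_rot: [0.01, 1.0, 0.0, -0.0]
ft_force: [-0.3, -0.1, -1.0]
width: 0.0236
grip_force: 40.0
t 11.5 ee [0.4099 0.0251 0.0455] toolx yaw 3.122 zdir [-0.  0. -1.] w 0.0236 g 40.0 F [-0.3 -0.1 -1. ]
head in bay [-0.0858  0.1065] rake z 0.0168
```

```bash
python3 -m pendant '[[-0.02,-0.003,-0.004,0],[-0.025,-0.003,0,0],[-0.025,0,0,0],[-0.025,0,0,0],[-0.025,0,0,0],[-0.025,0,0,0],[-0.025,0,0,0],[-0.025,0,0,0]]'
python3 -m pendant '[[-0.02,0,0,0],[-0.016,0,0,0],[0,0,0,0],[0,0,0.008,0],[0,0,0.007,0],[0,0,0.003,0],[0,0,0,0],[0,0,0,0]]'
python3 -c "
from h import *
rk()"
```

```text
time: 12.17
ee_pos: [0.6059, 0.0176, 0.049]
eef_rot: [0.008, 1.0, 0.0, -0.0]
ft_force: [0.5, -0.3, -1.2]
width: 0.0238
grip_force: 40.0
time: 12.83
ee_pos: [0.6401, 0.0158, 0.0312]
eef_rot: [0.009, 1.0, 0.0, -0.0]
ft_force: [-0.1, 0.9, -1.1]
width: 0.0236
grip_force: 40.0
t 12.83 ee [0.6401 0.0158 0.0312] toolx yaw 3.1239 zdir [-0.001  0.    -1.   ] w 0.0236 g 40.0 F [-0.1  0.9 -1.1]
head in bay [0.1446 0.1015] rake z 0.0025
```

```bash
python3 -m pendant '[[0.008,0,0.001,0],[0.012,0,0,0],[0.015,0,0,0],[0.015,0,0,0],[0.015,0,0,0],[0.015,0,0,0],[0.015,0,0,0],[0.015,0,0,0]]'
python3 -m pendant '[[0.015,0,0,0],[0.015,0,0,0],[0.015,0,0,0],[0.015,0,0,0],[0.012,0,0,0],[0.008,0,0,0],[0.005,0,0,0],[0,0,0,0]]'
python3 - <<'E'
from h import *
s=rk(); c=cam('top'); save(c,'t3')
o=r.outline_of('nut0','top')
for q in o: print(q['score'],q['bbox'],(riser(p2w(c,q['bbox'][:2],.012))+[0,.071]).round(3))
a=c['img'][165:225,225:365]
cv2.imwrite('pics/e4.png',cv2.resize(a,None,fx=5,fy=5,interpolation=cv2.INTER_CUBIC)[:,:,::-1])
E
```

```text
time: 13.5
ee_pos: [0.5296, 0.0176, 0.0308]
eef_rot: [0.009, 1.0, 0.0, 0.0]
ft_force: [-0.2, -0.3, -1.5]
width: 0.0238
grip_force: 40.0
time: 14.17
ee_pos: [0.445, 0.0192, 0.0307]
eef_rot: [0.009, 1.0, 0.0, 0.0]
ft_force: [1.0, 0.3, -1.1]
width: 0.0237
grip_force: 40.0
t 14.17 ee [0.445  0.0192 0.0307] toolx yaw 3.1239 zdir [ 0.     0.001 -1.   ] w 0.0237 g 40.0 F [ 1.   0.3 -1.1]
head in bay [-0.0506  0.1012] rake z 0.002
```

View pics/e4.png

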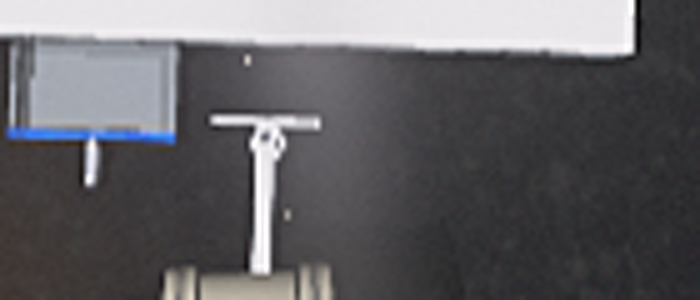

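One nut is out, at crop (268,140), just behind the head under the shank. Second pass.

```bash
python3 -m pendant '[[0,0,-0.01,0],[0,0,-0.009,0],[-0.01,-0.015,0,0],[-0.015,-0.02,0,0],[-0.02,-0.016,0,0],[-0.025,0,0,0],[-0.025,0,0,0],[-0.025,0,0,0]]'
python3 -m pendant '[[-0.025,0,0,0],[-0.025,0,0,0],[-0.015,0,0,0],[-0.01,0,0,0],[0,0,0.008,0],[0,0,0.007,0],[0,0,0.004,0],[0,0,0,0]]'
python3 -c "
from h import *
rk()"
python3 -m pendant '[[0.008,0,0,0],[0.012,0,0,0],[0.015,0,0,0],[0.015,0,0,0],[0.015,0,0,0],[0.015,0,0,0],[0.015,0,0,0],[0.015,0,0,0]]'
python3 -m pendant '[[0.015,0,0,0],[0.015,0,0,0],[0.015,0,0,0],[0.015,0,0,0],[0.012,0,0,0],[0.008,0,0,0],[0.005,0,0,0],[0,0,0,0]]'
python3 -c "
from h import *
rk(); save(cam('top'),'t4')"
```

```text
time: 14.93
ee_pos: [0.5667, -0.0344, 0.0505]
eef_rot: [0.009, 1.0, 0.0, 0.0]
ft_force: [0.1, -0.3, -1.4]
width: 0.0235
grip_force: 40.0
time: 15.6
ee_pos: [0.6386, -0.0354, 0.0295]
eef_rot: [0.009, 1.0, 0.0, -0.001]
ft_force: [-0.2, -0.5, -1.6]
width: 0.0236
grip_force: 40.0
t 15.6 ee [ 0.6386 -0.0354  0.0295] toolx yaw 3.1236 zdir [-0.002  0.    -1.   ] w 0.0236 g 40.0 F [-0.2 -0.5 -1.6]
head in bay [0.1441 0.0503] rake z 0.0008
time: 16.27
ee_pos: [0.5283, -0.0333, 0.0308]
eef_rot: [0.009, 1.0, 0.0, 0.0]
ft_force: [0.2, -0.4, -1.1]
width: 0.0235
grip_force: 40.0
time: 16.93
ee_pos: [0.4439, -0.0318, 0.0307]
eef_rot: [0.009, 1.0, 0.0, -0.0]
ft_force: [0.4, -0.9, -1.7]
width: 0.0234
grip_force: 40.0
t 16.93 ee [ 0.4439 -0.0318  0.0307] toolx yaw 3.1238 zdir [-0.     0.001 -1.   ] w 0.0234 g 40.0 F [ 0.4 -0.9 -1.7]
head in bay [-0.0507  0.0502] rake z 0.002
```

Passes 3 to 5 follow: centres 0.0, −0.05 and −0.10.

```bash
python3 -m pendant '[[0,0,-0.01,0],[0,0,-0.009,0],[-0.01,-0.015,0,0],[-0.015,-0.02,0,0],[-0.02,-0.016,0,0],[-0.025,0,0,0],[-0.025,0,0,0],[-0.025,0,0,0]]'
python3 -m pendant '[[-0.025,0,0,0],[-0.025,0,0,0],[-0.015,0,0,0],[-0.01,0,0,0],[0,0,0.008,0],[0,0,0.007,0],[0,0,0.003,0],[0,0,0,0]]'
python3 -m pendant '[[0.008,0,0,0],[0.012,0,0,0],[0.015,0,0,0],[0.015,0,0,0],[0.015,0,0,0],[0.015,0,0,0],[0.015,0,0,0],[0.015,0,0,0]]' | grep -E 'pos|force|width'
python3 -m pendant '[[0.015,0,0,0],[0.015,0,0,0],[0.015,0,0,0],[0.015,0,0,0],[0.012,0,0,0],[0.008,0,0,0],[0.005,0,0,0],[0,0,0,0]]'| grep -E 'pos|force|width'
python3 - <<'E'
from h import *
s=rk(); c=cam('top'); save(c,'t5')
a=[cv2.imread('pics/t4.png')[165:225,225:365],c['img'][165:225,225:365,::-1]]
cv2.imwrite('pics/e5.png',cv2.resize(np.vstack(a),None,fx=5,fy=5,interpolation=cv2.INTER_CUBIC))
E
```

```text
time: 17.65
ee_pos: [0.5658, -0.0854, 0.0505]
eef_rot: [0.009, 1.0, 0.0, 0.0]
ft_force: [-0.3, -0.3, -1.7]
width: 0.0239
grip_force: 40.0
time: 18.32
ee_pos: [0.6374, -0.0863, 0.0303]
eef_rot: [0.009, 1.0, 0.0, -0.001]
ft_force: [-1.0, 0.9, -2.1]
width: 0.0237
grip_force: 40.0
ee_pos: [0.5275, -0.0844, 0.0319]
ft_force: [1.2, -0.2, -1.9]
width: 0.0239
grip_force: 40.0
ee_pos: [0.4431, -0.0828, 0.0317]
ft_force: [-0.3, -0.9, -1.2]
width: 0.0236
grip_force: 40.0
t 19.65 ee [ 0.4431 -0.0828  0.0317] toolx yaw 3.1236 zdir [ 0.     0.001 -1.   ] w 0.0236 g 40.0 F [-0.3 -0.9 -1.2]
head in bay [-0.0505 -0.0008] rake z 0.003
```

View pics/e5.png

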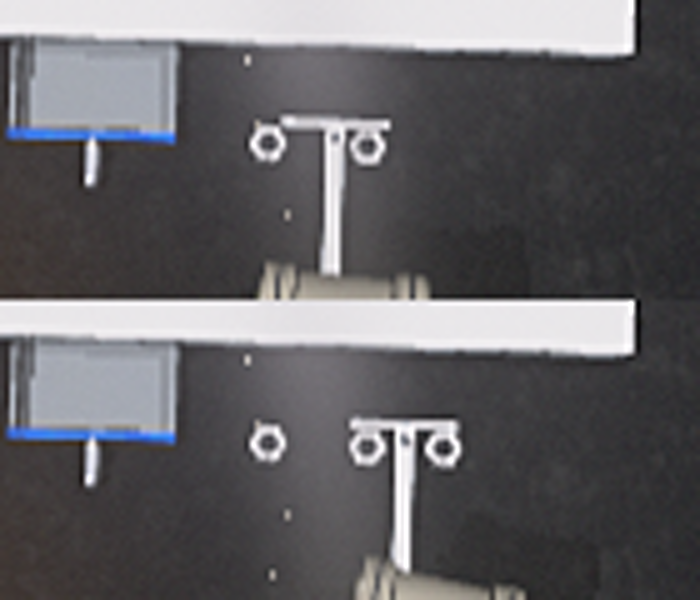

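After three passes, three nuts are out, at crop (268,443), (368,447) and (443,447). I'll do the last two passes.

```bash
P='python3 -m pendant'; F="pos|ft_force|width"
python3 -m pendant '[[0,0,-0.01,0],[0,0,-0.009,0],[-0.01,-0.015,0,0],[-0.015,-0.02,0,0],[-0.02,-0.016,0,0],[-0.025,0,0,0],[-0.025,0,0,0],[-0.025,0,0,0]]' | grep -E "$F"
python3 -m pendant '[[-0.025,0,0,0],[-0.025,0,0,0],[-0.015,0,0,0],[-0.01,0,0,0],[0,0,0.008,0],[0,0,0.007,0],[0,0,0.005,0],[0,0,0,0]]' | grep -E "$F"
python3 -m pendant '[[0.008,0,0,0],[0.012,0,0,0],[0.015,0,0,0],[0.015,0,0,0],[0.015,0,0,0],[0.015,0,0,0],[0.015,0,0,0],[0.015,0,0,0]]' | grep -E "$F"
python3 -m pendant '[[0.015,0,0,0],[0.015,0,0,0],[0.015,0,0,0],[0.015,0,0,0],[0.012,0,0,0],[0.008,0,0,0],[0.002,0,0,0],[0,0,0,0]]'| grep -E "$F"
python3 -c "
from h import *
rk(); save(cam('top'),'t6')"
python3 -m pendant '[[0,0,-0.01,0],[0,0,-0.01,0],[-0.01,-0.015,0,0],[-0.015,-0.02,0,0],[-0.02,-0.017,0,0],[-0.025,0,0,0],[-0.025,0,0,0],[-0.025,0,0,0]]' | grep -E "$F"
python3 -m pendant '[[-0.025,0,0,0],[-0.025,0,0,0],[-0.015,0,0,0],[-0.007,0,0,0],[0,0,0.008,0],[0,0,0.007,0],[0,0,0.005,0],[0,0,0,0]]' | grep -E "$F"
python3 -m pendant '[[0.008,0,0,0],[0.012,0,0,0],[0.015,0,0,0],[0.015,0,0,0],[0.015,0,0,0],[0.015,0,0,0],[0.015,0,0,0],[0.015,0,0,0]]' | grep -E "$F"
python3 -m pendant '[[0.015,0,0,0],[0.015,0,0,0],[0.015,0,0,0],[0.015,0,0,0],[0.012,0,0,0],[0.008,0,0,0],[0.002,0,0,0],[0,0,0,0]]'| grep -E "$F"
python3 - <<'E'
from h import *
s=rk(); c=cam('top'); save(c,'t7')
for q in r.outline_of('nut0','top'): print(q['score'],q['bbox'])
g=c['img'].astype(int).sum(2)
m=((g>420)).astype(np.uint8); m[:170]=0; m[190:]=0
k,l,st,ce=cv2.connectedComponentsWithStats(m)
for i in range(1,k):
    if st[i,4]>8: print(st[i],ce[i].round(1))
E
```

```text
ee_pos: [0.5649, -0.1363, 0.0515]
ft_force: [0.6, 0.1, -1.4]
width: 0.0242
ee_pos: [0.6413, -0.1416, 0.0357]
ft_force: [0.7, -6.3, 28.4]
width: 0.024
ee_pos: [0.5274, -0.1354, 0.0309]
ft_force: [1.9, -0.4, 1.6]
width: 0.024
ee_pos: [0.4456, -0.1339, 0.0307]
ft_force: [-2.1, 0.5, 1.9]
width: 0.0239
t 22.37 ee [ 0.4456 -0.1339  0.0307] toolx yaw 3.1236 zdir [ 0.     0.001 -1.   ] w 0.0239 g 40.0 F [-2.1  0.5  1.9]
head in bay [-0.0471 -0.0518] rake z 0.002
ee_pos: [0.5665, -0.1882, 0.0512]
ft_force: [0.3, -0.4, -1.0]
width: 0.0241
ee_pos: [0.6393, -0.1907, 0.0356]
ft_force: [-4.6, 3.3, 33.1]
width: 0.0236
ee_pos: [0.5247, -0.1873, 0.0301]
ft_force: [-0.0, 0.0, -1.2]
width: 0.024
ee_pos: [0.4444, -0.1858, 0.0304]
ft_force: [-0.4, 0.6, -1.4]
width: 0.0237
t 25.08 ee [ 0.4444 -0.1858  0.0304] toolx yaw 3.1234 zdir [-0.     0.001 -1.   ] w 0.0237 g 40.0 F [-0.4  0.6 -1.4]
head in bay [-0.0473 -0.1037] rake z 0.0017
[ 37 170  32   5  63] [ 51.8 171.6]
[222 170 130  20 999] [273.1 176.2]
[391 170  22  20  64] [399.  179.5]
[432 170  20  20  39] [443. 178.]
[227 175   1  15  15] [227. 182.]
[323 188  22   2  42] [333.2 188.5]
```

During passes 4 and 5 the head came down on something at x≈0.144, with 28–33 N and the tool 5 mm high. I'll look at the picture.

```bash
python3 - <<'E'
from h import *
d=cam('side'); 
a=cv2.resize(cv2.imread('pics/t7.png')[165:225,225:365],(700,300),interpolation=cv2.INTER_CUBIC)
b=cv2.resize(d['img'][185:245,265:405,::-1],(700,300),interpolation=cv2.INTER_CUBIC)
cv2.imwrite('pics/e6.png',np.vstack([a,b]))
E
```

```text
(no output)
```

View pics/e6.png

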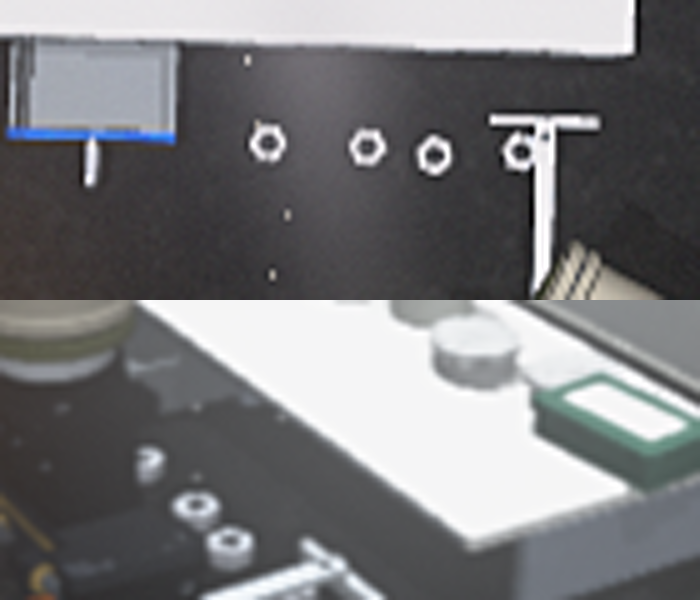

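All four nuts are out in front, at crop (268,143), (368,147), (434,155) and (520,152). Next I'll lift the rake and lay it back on the mat.

```bash
F="time|pos|ft_force|width"
python3 -m pendant '[[0,0,-0.015,0],[0,0,-0.02,0],[0,0,-0.025,0],[0,0.01,-0.025,0],[0,0.025,-0.015,0],[0,0.03,0,0],[0,0.03,0,0],[0,0.03,0,0]]' | grep -E "$F"
python3 -m pendant '[[0,0.03,0,0],[0,0.03,0,0],[0,0.03,0,0],[0,0.03,0,0],[0,0.03,0,0],[0,0.03,0,0],[0,0.03,0,0],[0.005,0.03,0,0]]' | grep -E "$F"
python3 -m pendant '[[0.01,0.03,0,0],[0.01,0.03,0,0],[0.01,0.03,0,0],[0.01,0.03,0,0],[0.01,0.018,0,0],[0.008,0.005,0,0],[0,0,0,0],[0,0,0,0]]' | grep -E "$F"
python3 -c "
from h import *
to([.389,.3255,.033],-.02)
for n in('top','side'):
  c=cam(n);save(c,'p'+n)
"
```

```text
time: 25.9
ee_pos: [0.4479, -0.0597, 0.131]
ft_force: [0.8, 0.2, -2.0]
width: 0.0237
time: 26.57
ee_pos: [0.4473, 0.1809, 0.1306]
ft_force: [0.6, -0.1, -1.2]
width: 0.0233
time: 27.23
ee_pos: [0.3914, 0.3224, 0.1303]
ft_force: [1.1, -1.2, -1.5]
width: 0.0237
t 27.23 ee [0.3914 0.3224 0.1303] toolx yaw 3.1239 zdir [-0.    -0.001 -1.   ] w 0.0237 g 40.0 F [ 1.1 -1.2 -1.5]
shift [0.0025 0.0031 0.0973]
turn 0.0023 rows 0.01862739162461935
```

```bash
F="time|pos|ft_force|width"
python3 -m pendant '[[0.0025,0.003,0.02,0],[0,0,0.02,0],[0,0,0.02,0],[0,0,0.015,0],[0,0,0.012,0],[0,0,0.006,0],[0,0,0.003,0],[0,0,0,0]]' | grep -E "$F"
python3 -m pendant '[[0,0,0.001,0],[0,0,0,0],[0,0,0,0]]' | grep -E "$F"
python3 -m pendant '[[0,0,0,0],[0,0,0,0],[0,0,0,0],[0,0,0,0],[0,0,0,0],[0,0,0,0]]' 0.6 | grep -E "$F"
python3 -m pendant '[[0,0,-0.01,0],[0,0,-0.02,0],[0,0,-0.025,0],[0,0,-0.025,0],[0,-0.02,-0.025,0],[0,-0.03,0,0],[0,-0.03,0,0],[0,-0.03,0,0]]' | grep -E "$F"
python3 - <<'E'
from h import *
to(); c=cam('top'); save(c,'t8')
o=r.outline_of('rake','top')
for q in o[:1]:
    m=q['mask'].astype(np.uint8); w=p2w(c,np.argwhere(m)[:,::-1],.02)[:,:2].astype(np.float32); rc=cv2.minAreaRect(w); print(q['score'],rc,np.round(cv2.boxPoints(rc),3).tolist())
# nuts
for n in('top','side'):
  if n=='side': cam(n)
  for q in r.outline_of('nut0',n): print(n,q['score'],np.round(q['bbox'],1))
g=c['img'].astype(int).sum(2); R0=(slice(180,215),slice(240,360))
m=(g[R0]>300).astype(np.uint8); m=cv2.morphologyEx(m,cv2.MORPH_CLOSE,np.ones((3,3)))
k,l,st,ce=cv2.connectedComponentsWithStats(m)
for i in range(1,k):
    if st[i,4]>8:
        p=ce[i]+[240,180]; w=p2w(c,p,.011)[0]; print(st[i],p.round(1),w.round(4),'riser',riser(w).round(4))
E
```

```text
time: 28.0
ee_pos: [0.3892, 0.3254, 0.0344]
ft_force: [-0.3, 0.0, -0.9]
width: 0.0235
time: 28.25
ee_pos: [0.3891, 0.3264, 0.0342]
ft_force: [-0.1, 1.0, -0.7]
width: 0.0238
time: 28.75
ee_pos: [0.3888, 0.3261, 0.0336]
ft_force: [0.3, 0.5, 0.5]
width: 0.0504
time: 29.42
ee_pos: [0.3869, 0.2151, 0.1397]
ft_force: [0.3, -0.7, 0.5]
width: 0.0523
t 29.42 ee [0.3869 0.2151 0.1397] toolx yaw 3.1242 zdir [ 0.001  0.001 -1.   ] w 0.0523 g 0.0 F [ 0.3 -0.7  0.5]
0.76 ((0.5024244785308838, 0.324734091758728), (0.01846037246286869, 0.1317104697227478), 89.15550231933594) [[0.4359999895095825, 0.3160000145435333], [0.5680000185966492, 0.3149999976158142], [0.5680000185966492, 0.3330000042915344], [0.43700000643730164, 0.33500000834465027]]
side 0.57 [324.  241.6  12.3   9.2]
side 0.5 [290.1 220.2  11.4   7.9]
[  0   0  20  22 287] [249. 187.] [0.6302 0.1225 0.011 ] riser [-0.0454  0.1377]
[ 40   0  16  12 122] [287.9 183.9] [ 0.6431 -0.0211  0.011 ] riser [-0.0298 -0.0056]
[35  9  8  9 47] [278.1 193. ] [0.6088 0.0148 0.011 ] riser [-0.0648  0.0296]
[55 10  8  8 46] [298.  193.9] [ 0.6064 -0.0585  0.011 ] riser [-0.0657 -0.0437]
[85 11  8  8 46] [328.6 194.9] [ 0.6038 -0.1713  0.011 ] riser [-0.0662 -0.1566]
[68 12  8  8 47] [311.3 195.6] [ 0.6007 -0.1076  0.011 ] riser [-0.0705 -0.093 ]
```

The rake is back on the mat. The nuts are near (0.609,0.015), (0.606,-0.058), (0.601,-0.108) and (0.604,-0.171). I'll hover over nut A and refine with the wrist camera.

```bash
cat >> h.py <<'E'
def nut(guess,cn='wrist'):
    s=to(); c=cam(cn); save(c,'n_%d'%(s['time']*100))
    for q in r.outline_of('nut0',cn):
        if q['score']<.2: continue
        ys,xs=np.nonzero(q['mask']); 
        w=p2w(c,[[xs.mean(),ys.mean()]],.008)[0]
        b=p2w(c,q['bbox'][:2],.010)[0]
        print('nut',round(q['score'],2),np.round(q['bbox']),w.round(4),b.round(4),'riser',riser(b).round(4))
    if guess is not None: print('pred px',w2p(c,[list(guess)+[.01]]).round(0))
E
python3 -m pendant '[[-0.015,-0.015,0,0],[-0.03,-0.026,0,0],[-0.03,-0.026,0,0],[-0.03,-0.026,0,0],[-0.03,-0.026,0,0],[-0.03,-0.026,0,0],[-0.03,-0.026,0,0],[-0.03,-0.025,0,0]]' 0.55 30
python3 -m pendant '[[0,0,0,0],[0,0,0.01,0],[0,0,0,0]]' >/dev/null
python3 - <<'E'
from h import *
nut([.6088,.0148])
E
```

```text
time: 30.33
ee_pos: [0.6099, 0.0163, 0.1383]
eef_rot: [0.008, 1.0, 0.0, -0.0]
ft_force: [1.7, -1.5, 0.1]
width: 0.0481
grip_force: 0.0
t 30.58 ee [0.6073 0.0177 0.126 ] toolx yaw 3.1254 zdir [-0.003  0.    -1.   ] w 0.0477 g 0.0 F [-0.9  1.4 -1. ]
nut 0.8 [196. 205.  31.  28.] [ 0.6034 -0.0597  0.008 ] [ 0.6027 -0.0607  0.01  ] riser [-0.0695 -0.046 ]
nut 0.79 [275. 205.  29.  31.] [0.6053 0.0132 0.008 ] [0.6042 0.0127 0.01  ] riser [-0.0693  0.0273]
nut 0.75 [146. 202.  30.  30.] [ 0.5977 -0.1085  0.008 ] [ 0.599  -0.1074  0.01  ] riser [-0.0723 -0.0928]
nut 0.57 [ 82. 205.  35.  30.] [ 0.601  -0.1724  0.008 ] [ 0.6011 -0.1703  0.01  ] riser [-0.069  -0.1556]
pred px [[278. 210.]]
```

```bash
F="time|pos|ft_force|width|grip"
python3 -m pendant '[[0.001,-0.004,0.02,0],[0,0,0.025,0],[0,0,0.025,0],[0,0,0.02,0],[0,0,0.012,0],[0,0,0.007,0],[0,0,0.003,0],[0,0,0,0]]' | grep -E "$F"
python3 -m pendant '[[0,0,0,0],[0,0,0,0],[0,0,0,0],[0,0,0,0],[0,0,0,0],[0,0,0,0],[0,0,0,0],[0,0,0,0]]' 0 30 | grep -E "$F"
python3 -m pendant '[[0,0,-0.01,0],[0,0,-0.02,0],[0,0,-0.025,0],[0,0,-0.02,0],[0,0,0,0]]' | grep -E "$F"
python3 -c "
from h import *
to([.644,.160,.085],-.02)
c=cam('top'); g=c['img'].astype(int); ys,xs=np.nonzero((g[...,2]>150)&(g[...,2]-g[...,0]>80)&(np.arange(420)[:,None]>178)&(np.arange(420)[:,None]<210)&(np.arange(560)[None]<270)&(np.arange(560)[None]>215))
print(len(xs),xs.min(),xs.max(),ys.min(),ys.max()); w=p2w(c,np.c_[xs,ys],.046); print('blue riser',riser(w).min(0),riser(w).mean(0),riser(w).max(0))"
```

```text
time: 31.35
ee_pos: [0.6073, 0.0127, 0.0168]
ft_force: [-0.4, -0.4, -0.0]
width: 0.0478
grip_force: 0.0
time: 32.02
ee_pos: [0.6076, 0.0122, 0.0171]
ft_force: [-0.6, -0.0, 6.4]
width: 0.0253
grip_force: 30.0
time: 32.43
ee_pos: [0.6095, 0.0119, 0.0962]
ft_force: [-0.1, -0.3, -0.9]
width: 0.0249
grip_force: 30.0
t 32.43 ee [0.6095 0.0119 0.0962] toolx yaw 3.1233 zdir [ 0.006  0.001 -1.   ] w 0.0249 g 30.0 F [-0.1 -0.3 -0.9]
shift [-0.0317  0.1487  0.0116]
turn 0.0017 rows 0.013632990156011715
46 227 249 191 192
blue riser [-0.07020549  0.13440303] [-0.06725228  0.17415421] [-0.06429685  0.2139168 ]
```

```bash
F="time|pos|ft_force|width|grip"
python3 -m pendant '[[-0.006,0.025,0,0],[-0.006,0.03,0,0],[-0.006,0.03,0,0],[-0.006,0.03,0,0],[-0.006,0.025,0,0],[-0.002,0.008,0,0],[0,0,0,0],[0,0,0,0]]' | grep -E "$F"
python3 -m pendant '[[0,0,0.015,0],[0,0,0.015,0],[0,0,0.013,0],[0,0,0.008,0],[0,0,0,0],[0,0,0,0]]' | grep -E "$F"
python3 -m pendant '[[0,0,0,0],[0,0,0,0],[0,0,0,0],[0,0,0,0]]' 0.42 | grep -E "$F"
python3 -m pendant '[[0,0,-0.015,0],[0,0,-0.02,0],[0,0,-0.02,0],[0,0,-0.015,0],[0,-0.03,-0.01,0],[0,-0.035,0,0],[0,-0.035,0,0],[0,-0.035,0,0]]' | grep -E "$F"
python3 - <<'E'
from h import *
nut([.604,-.0595])
c=cam('top'); save(c,'t9')
E
```

```text
time: 33.15
ee_pos: [0.6413, 0.1587, 0.0907]
ft_force: [0.7, -1.3, -0.3]
width: 0.0255
grip_force: 30.0
time: 33.65
ee_pos: [0.6417, 0.1587, 0.0404]
ft_force: [0.0, 0.4, 0.0]
width: 0.0248
grip_force: 30.0
time: 33.98
ee_pos: [0.6421, 0.1597, 0.0411]
ft_force: [0.2, 1.2, -0.4]
width: 0.0352
grip_force: 0.0
time: 34.65
ee_pos: [0.6395, 0.0233, 0.1212]
ft_force: [0.4, 0.3, -0.2]
width: 0.0367
grip_force: 0.0
t 34.65 ee [0.6395 0.0233 0.1212] toolx yaw 3.1246 zdir [ 0.001  0.    -1.   ] w 0.0367 g 0.0 F [ 0.4  0.3 -0.2]
nut 0.94 [187. 173.  30.  30.] [ 0.6033 -0.0595  0.008 ] [ 0.6045 -0.0585  0.01  ] riser [-0.0676 -0.0438]
nut 0.86 [431. 209.  29.  25.] [0.6422 0.1621 0.008 ] [0.6416 0.1621 0.01  ] riser [-0.0348  0.1775]
nut 0.82 [131. 165.  34.  35.] [ 0.5977 -0.109   0.008 ] [ 0.5965 -0.1081  0.01  ] riser [-0.0748 -0.0935]
nut 0.79 [ 68. 171.  38.  34.] [ 0.6012 -0.1723  0.008 ] [ 0.6004 -0.1679  0.01  ] riser [-0.0697 -0.1533]
pred px [[186. 173.]]
```

Nut A is in the drawer. Next is D.

```bash
F="time|pos|ft_force|width|grip"
python3 -m pendant '[[0.004,-0.02,0,0],[0.006,-0.03,0,0],[0.006,-0.03,0,0],[0.006,-0.03,0,0],[0.005,-0.03,0,0],[0.004,-0.03,0,0],[0.002,-0.025,0,0],[0,0,0,0]]' 0.55 | grep -E "$F"
python3 -m pendant '[[0,0,0,0],[0,0,0,0]]' >/dev/null
python3 - <<'E'
from h import *
nut([.603,-.171]); to([.603,-.171,.015])
E
```

```text
time: 35.47
ee_pos: [0.6017, -0.1755, 0.1211]
ft_force: [-0.2, -0.5, 0.8]
width: 0.0481
grip_force: 0.0
t 35.63 ee [ 0.6035 -0.1681  0.1205] toolx yaw 3.1253 zdir [ 0.     0.001 -1.   ] w 0.0477 g 0.0 F [1.  0.4 0.4]
nut 0.97 [275. 207.  35.  32.] [ 0.6006 -0.1732  0.008 ] [ 0.6007 -0.173   0.01  ] riser [-0.0693 -0.1583]
nut 0.94 [398. 204.  30.  24.] [ 0.6027 -0.0606  0.008 ] [ 0.6002 -0.0613  0.01  ] riser [-0.072  -0.0467]
nut 0.67 [345. 200.  29.  34.] [ 0.5971 -0.109   0.008 ] [ 0.5951 -0.1097  0.01  ] riser [-0.0761 -0.0952]
pred px [[277. 209.]]
t 35.73 ee [ 0.6036 -0.1676  0.1204] toolx yaw 3.1265 zdir [ 0.     0.001 -1.   ] w 0.0479 g 0.0 F [0.7 0.6 0.6]
shift [ 0.0005 -0.0035  0.1054]
```

```bash
F="time|pos|ft_force|width|grip"
python3 -m pendant '[[0.001,-0.004,0.02,0],[0,0,0.025,0],[0,0,0.025,0],[0,0,0.015,0],[0,0,0.011,0],[0,0,0.006,0],[0,0,0.002,0],[0,0,0,0]]' | grep -E "$F"
python3 -m pendant '[[0,0,0,0],[0,0,0,0],[0,0,0,0],[0,0,0,0],[0,0,0,0],[0,0,0,0],[0,0,0,0],[0,0,0,0]]' 0 30 | grep -E "$F"
python3 -m pendant '[[0,0,-0.01,0],[0,0,-0.02,0],[0,0,-0.025,0],[0,0,-0.02,0],[-0.003,0.015,0,0],[-0.003,0.025,0,0],[-0.003,0.03,0,0],[-0.003,0.03,0,0]]' | grep -E "$F"
python3 -m pendant '[[-0.003,0.03,0,0],[-0.003,0.03,0,0],[-0.003,0.03,0,0],[-0.003,0.03,0,0],[-0.003,0.03,0,0],[-0.003,0.03,0,0],[-0.003,0.018,0,0],[0,0,0,0]]' | grep -E "$F"
python3 -m pendant '[[0,0,0,0],[0,0,0,0]]' | grep -E "$F"
```

```text
time: 36.4
ee_pos: [0.6023, -0.1734, 0.0168]
ft_force: [-1.3, -1.0, 0.6]
width: 0.0474
grip_force: 0.0
time: 37.07
ee_pos: [0.6022, -0.1738, 0.017]
ft_force: [-0.8, 0.3, 5.3]
width: 0.0243
grip_force: 30.0
time: 37.73
ee_pos: [0.6156, -0.0735, 0.0921]
ft_force: [0.7, 0.3, -0.9]
width: 0.0244
grip_force: 30.0
time: 38.4
ee_pos: [0.6399, 0.13, 0.0915]
ft_force: [-0.8, 0.7, -0.2]
width: 0.0243
grip_force: 30.0
time: 38.57
ee_pos: [0.6401, 0.1222, 0.0917]
ft_force: [-0.3, -0.9, -0.7]
width: 0.0244
grip_force: 30.0
```

```bash
F="time|pos|ft_force|width|grip"
python3 -m pendant '[[0,0.003,0.015,0],[0,0,0.015,0],[0,0,0.013,0],[0,0,0.007,0],[0,0,0,0],[0,0,0,0]]' | grep -E "$F"
python3 -m pendant '[[0,0,0,0],[0,0,0,0],[0,0,0,0],[0,0,0,0]]' 0.42 | grep -E "$F"
python3 -m pendant '[[0,0,-0.015,0],[0,0,-0.02,0],[0,0,-0.02,0],[0,0,-0.015,0],[0.002,-0.023,-0.01,0],[0.004,-0.03,0,0],[0.005,-0.03,0,0],[0.006,-0.03,0,0]]' | grep -E "$F"
python3 -m pendant '[[0.006,-0.03,0,0],[0.006,-0.03,0,0],[0.006,-0.03,0,0],[0.003,-0.028,0,0],[0,0,0,0],[0,0,0,0],[0,0,0,0]]' 0.55 | grep -E "$F"
python3 - <<'E'
from h import *
nut([.599,-.108]); to([.599,-.109,.015])
E
```

```text
time: 39.07
ee_pos: [0.6402, 0.1258, 0.0416]
ft_force: [0.3, 0.1, 0.0]
width: 0.0243
grip_force: 30.0
time: 39.4
ee_pos: [0.6406, 0.1266, 0.0421]
ft_force: [-0.1, -0.5, -0.6]
width: 0.0352
grip_force: 0.0
time: 40.07
ee_pos: [0.6212, 0.0128, 0.1221]
ft_force: [0.1, -0.8, 0.2]
width: 0.0364
grip_force: 0.0
time: 40.65
ee_pos: [0.5984, -0.1029, 0.1217]
ft_force: [-0.6, 0.1, -1.5]
width: 0.0476
grip_force: 0.0
t 40.65 ee [ 0.5984 -0.1029  0.1217] toolx yaw 3.1241 zdir [ 0.     0.001 -1.   ] w 0.0476 g 0.0 F [-0.6  0.1 -1.5]
nut 0.91 [545. 246.  29.  26.] [0.6428 0.1627 0.008 ] [0.6411 0.1589 0.01  ] riser [-0.0353  0.1743]
nut 0.88 [517. 247.  30.  28.] [0.6407 0.1299 0.008 ] [0.6415 0.1298 0.01  ] riser [-0.0343  0.1452]
nut 0.83 [328. 214.  27.  33.] [ 0.603  -0.0598  0.008 ] [ 0.6038 -0.0589  0.01  ] riser [-0.0684 -0.0442]
nut 0.61 [272. 209.  26.  32.] [ 0.5972 -0.1096  0.008 ] [ 0.5981 -0.1108  0.01  ] riser [-0.0731 -0.0962]
pred px [[275. 210.]]
t 40.75 ee [ 0.5985 -0.102   0.1215] toolx yaw 3.1259 zdir [ 0.     0.001 -1.   ] w 0.0478 g 0.0 F [0.8 0.4 0.3]
shift [-0.0006 -0.0071  0.1065]
```

```bash
F="time|pos|ft_force|width|grip"
python3 -m pendant '[[0,-0.01,0.015,0],[0,0,0.025,0],[0,0,0.025,0],[0,0,0.02,0],[0,0,0.011,0],[0,0,0.006,0],[0,0,0.003,0],[0,0,0,0]]' 0.42 | grep -E "$F"
python3 -m pendant '[[0,0,0,0],[0,0,0,0],[0,0,0,0],[0,0,0,0],[0,0,0,0],[0,0,0,0],[0,0,0,0],[0,0,0,0]]' 0 30 | grep -E "$F"
python3 -m pendant '[[0,0,-0.01,0],[0,0,-0.02,0],[0,0,-0.025,0],[0,0,-0.02,0],[-0.004,0.02,0,0],[-0.004,0.028,0,0],[-0.005,0.03,0,0],[-0.005,0.03,0,0]]' | grep -E "$F"
python3 -m pendant '[[-0.005,0.03,0,0],[-0.005,0.03,0,0],[-0.005,0.03,0,0],[-0.004,0.03,0,0],[-0.003,0.025,0,0],[0,0,0,0],[0,0,0,0],[0,0,0,0]]' | grep -E "$F"
```

```text
time: 41.42
ee_pos: [0.5983, -0.1134, 0.0168]
ft_force: [0.0, 0.7, -0.3]
width: 0.0365
grip_force: 0.0
time: 42.08
ee_pos: [0.5986, -0.1136, 0.0174]
ft_force: [-1.1, 1.3, 6.4]
width: 0.0232
grip_force: 30.0
time: 42.75
ee_pos: [0.6179, -0.0052, 0.0924]
ft_force: [0.7, 0.1, -1.1]
width: 0.0232
grip_force: 30.0
time: 43.42
ee_pos: [0.6424, 0.1375, 0.0918]
ft_force: [-0.3, -0.9, -0.5]
width: 0.0236
grip_force: 30.0
```

```bash
F="time|pos|ft_force|width|grip"
python3 -m pendant '[[0,0.007,0.015,0],[0,0,0.013,0],[0,0,0.01,0],[0,0,0.007,0],[0,0,0,0],[0,0,0,0]]' | grep -E "$F"
python3 -m pendant '[[0,0,0,0],[0,0,0,0],[0,0,0,0],[0,0,0,0]]' 0.42 | grep -E "$F"
python3 -m pendant '[[0,0,-0.015,0],[0,0,-0.02,0],[0,0,-0.02,0],[0,0,-0.01,0],[0.002,-0.026,-0.01,0],[0.006,-0.03,0,0],[0.006,-0.03,0,0],[0.006,-0.03,0,0]]' | grep -E "$F"
python3 -m pendant '[[0.006,-0.03,0,0],[0.006,-0.03,0,0],[0.004,-0.03,0,0],[0,0,0,0],[0,0,0,0],[0,0,0,0],[0,0,0,0]]' 0.55 | grep -E "$F"
python3 - <<'E'
from h import *
nut([.6035,-.0595]); to([.6035,-.0595,.015])
E
```

```text
time: 43.92
ee_pos: [0.6423, 0.145, 0.0459]
ft_force: [0.5, 0.9, 0.2]
width: 0.0229
grip_force: 30.0
time: 44.25
ee_pos: [0.6429, 0.1456, 0.0471]
ft_force: [0.4, -0.7, -0.6]
width: 0.0353
grip_force: 0.0
time: 44.92
ee_pos: [0.6202, 0.0288, 0.1216]
ft_force: [-0.0, -0.2, -0.1]
width: 0.037
grip_force: 0.0
time: 45.5
ee_pos: [0.6031, -0.0582, 0.1213]
ft_force: [0.5, 0.5, -0.1]
width: 0.0479
grip_force: 0.0
t 45.5 ee [ 0.6031 -0.0582  0.1213] toolx yaw 3.1257 zdir [-0.     0.001 -1.   ] w 0.0479 g 0.0 F [ 0.5  0.5 -0.1]
nut 0.89 [474. 245.  34.  30.] [0.642  0.1287 0.008 ] [0.6425 0.1291 0.01  ] riser [-0.0333  0.1445]
nut 0.8 [503. 250.  34.  30.] [0.6492 0.1586 0.008 ] [0.6488 0.1597 0.01  ] riser [-0.0275  0.1752]
nut 0.74 [509. 241.  22.  20.] [0.6371 0.1696 0.008 ] [0.6391 0.1638 0.01  ] riser [-0.0373  0.1791]
nut 0.59 [279. 207.  28.  26.] [ 0.603  -0.0602  0.008 ] [ 0.601 -0.06   0.01 ] riser [-0.0712 -0.0453]
pred px [[279. 210.]]
t 45.6 ee [ 0.6031 -0.0583  0.1213] toolx yaw 3.1259 zdir [-0.  0. -1.] w 0.0474 g 0.0 F [-0.5  0.1  0.7]
shift [-0.0004 -0.0012  0.1063]
```

```bash
F="time|pos|ft_force|width|grip"
python3 -m pendant '[[0,-0.002,0.015,0],[0,0,0.025,0],[0,0,0.025,0],[0,0,0.02,0],[0,0,0.011,0],[0,0,0.006,0],[0,0,0.003,0],[0,0,0,0]]' | grep -E "$F"
python3 -m pendant '[[0,0,0,0],[0,0,0,0],[0,0,0,0],[0,0,0,0],[0,0,0,0],[0,0,0,0],[0,0,0,0],[0,0,0,0]]' 0 30 | grep -E "$F"
python3 -m pendant '[[0,0,-0.01,0],[0,0,-0.02,0],[0,0,-0.025,0],[0,0,-0.02,0],[-0.006,0.02,0,0],[-0.006,0.028,0,0],[-0.006,0.03,0,0],[-0.006,0.03,0,0]]' | grep -E "$F"
python3 -m pendant '[[-0.006,0.03,0,0],[-0.006,0.03,0,0],[0,0.001,0,0],[0,0,0.015,0],[0,0,0.013,0],[0,0,0,0],[0,0,0,0],[0,0,0,0]]' | grep -E "$F"
```

```text
time: 46.27
ee_pos: [0.6032, -0.0616, 0.0168]
ft_force: [-0.1, 0.7, 0.5]
width: 0.048
grip_force: 0.0
time: 46.93
ee_pos: [0.6033, -0.0617, 0.0171]
ft_force: [-1.9, 1.3, 6.3]
width: 0.0247
grip_force: 30.0
time: 47.6
ee_pos: [0.6289, 0.0466, 0.0922]
ft_force: [0.3, 0.4, -0.3]
width: 0.0247
grip_force: 30.0
time: 48.27
ee_pos: [0.642, 0.1059, 0.0639]
ft_force: [0.5, 0.6, -0.7]
width: 0.0252
grip_force: 30.0
```

```bash
F="time|pos|ft_force|width|grip"
python3 -m pendant '[[0,0,0.003,0],[0,0,0,0],[0,0,0,0]]' | grep -E "$F"
python3 -m pendant '[[0,0,0,0],[0,0,0,0],[0,0,0,0],[0,0,0,0]]' 0.42 | grep -E "$F"
python3 -m pendant '[[0,0,-0.015,0],[0,0,-0.02,0],[0,0,-0.02,0],[0.02,0,0,0],[0.03,0,0,0],[0.03,0.005,0,0],[0.03,0.01,0,0],[0.03,0.01,0,0]]' | grep -E "$F"
python3 -m pendant '[[0.02,0,0,0],[0.02,0.01,0,0],[0,0,0,0],[0,0,0,0],[0,0,0,0]]' 0 | grep -E "$F"
python3 - <<'E'
from h import *
nut(None)
c=cam('top'); a=c['img'][160:220,215:295]; d=cam('side')['img'][160:220,240:320]
cv2.imwrite('pics/f1.png',np.hstack([cv2.resize(x,(400,300),interpolation=cv2.INTER_CUBIC) for x in(a,d)])[:,:,::-1])
E
```

```text
time: 48.52
ee_pos: [0.642, 0.1065, 0.0608]
ft_force: [-0.0, 0.9, 1.1]
width: 0.0247
grip_force: 30.0
time: 48.85
ee_pos: [0.642, 0.1066, 0.0607]
ft_force: [-0.0, 1.1, 0.3]
width: 0.0355
grip_force: 0.0
time: 49.52
ee_pos: [0.501, 0.1339, 0.1155]
ft_force: [0.2, 0.8, 0.4]
width: 0.0367
grip_force: 0.0
time: 49.93
ee_pos: [0.4633, 0.1446, 0.1159]
ft_force: [1.0, -0.3, -0.1]
width: 0.0111
grip_force: 0.0
t 49.93 ee [0.4633 0.1446 0.1159] toolx yaw 3.1237 zdir [ 0.001  0.    -1.   ] w 0.0111 g 0.0 F [ 1.  -0.3 -0.1]
```

View pics/f1.png

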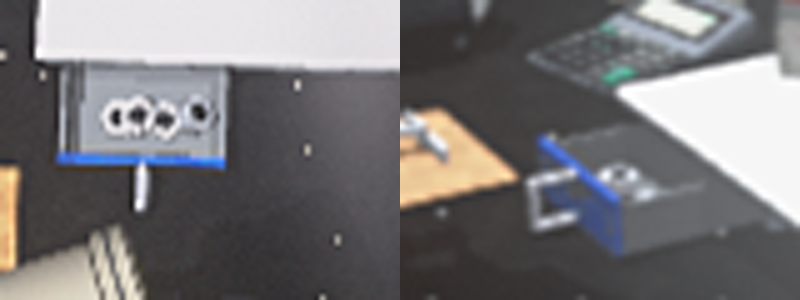

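All four nuts are in the drawer, at crop (115,117), (140,115), (165,120) and (200,113). Now I'll push it shut with closed fingers on the eye.

```bash
F="time|pos|ft_force|width"
python3 -m pendant '[[-0.02,-0.003,0.015,0],[-0.02,0,0.02,0],[-0.02,0,0.02,0],[-0.017,0,0.018,0],[0,0,0.012,0],[0,0,0.006,0],[0,0,0,0],[0,0,0,0]]' 0 | grep -E "$F"
python3 -m pendant '[[-0.01,0,0,0],[-0.01,0,0,0],[-0.01,0,0,0],[-0.01,0,0,0],[-0.01,0,0,0],[-0.01,0,0,0],[0,0,0,0]]' | grep -E "$F"
python3 -m pendant '[[-0.01,0,0,0],[-0.01,0,0,0],[-0.01,0,0,0],[-0.01,0,0,0],[-0.008,0,0,0],[-0.006,0,0,0],[0,0,0,0]]' | grep -E "$F"
python3 -c "
from h import *
s=to(); print(riser(s['ee_pos']))
c=cam('top'); save(c,'g1')"
```

```text
time: 50.8
ee_pos: [0.539, 0.1403, 0.0248]
ft_force: [-1.0, -0.3, 0.6]
width: 0.0008
time: 51.38
ee_pos: [0.601, 0.1396, 0.0261]
ft_force: [-0.3, -0.1, -0.2]
width: 0.001
time: 51.97
ee_pos: [0.6544, 0.1384, 0.0252]
ft_force: [0.2, -0.4, -0.4]
width: -0.0
t 51.97 ee [0.6544 0.1384 0.0252] toolx yaw 3.1238 zdir [ 0.002  0.    -1.   ] w -0.0 g 0.0 F [ 0.2 -0.4 -0.4]
[-0.02157403  0.15406389]
```

```bash
F="pos|ft_force"
python3 -m pendant '[[-0.005,0,0,0],[-0.003,0,0,0]]' | grep -E "$F"
python3 -m pendant '[[-0.002,0,0,0]]' | grep -E "$F"
python3 -m pendant '[[-0.002,0,0,0]]' | grep -E "$F"
python3 -m pendant '[[0,0,0,0],[0,0,0,0]]' | grep -E "$F"
python3 - <<'E'
from h import *
s=to(); print(riser(s['ee_pos']))
c=cam('top'); d=cam('side')
a=c['img'][150:225,165:265]; b=d['img'][160:220,260:340]
cv2.imwrite('pics/f2.png',np.hstack([cv2.resize(x,(400,300),interpolation=cv2.INTER_CUBIC) for x in(a,b)])[:,:,::-1])
E
```

```text
ee_pos: [0.6613, 0.1384, 0.0246]
ft_force: [-1.7, 0.6, 1.3]
ee_pos: [0.6635, 0.1384, 0.0246]
ft_force: [-2.2, 0.9, 1.0]
ee_pos: [0.6655, 0.1383, 0.0246]
ft_force: [-1.8, -0.7, 1.9]
ee_pos: [0.6655, 0.1383, 0.0245]
ft_force: [-0.9, 1.3, -0.1]
t 52.52 ee [0.6655 0.1383 0.0245] toolx yaw 3.1239 zdir [ 0.  0. -1.] w 0.0003 g 0.4 F [-0.9  1.3 -0.1]
[-0.01041302  0.15410425]
```

```bash
F="pos|ft_force"
python3 -m pendant '[[-0.002,0,0,0]]' | grep -E "$F"
python3 -m pendant '[[-0.001,0,0,0]]' | grep -E "$F"
python3 -m pendant '[[0.001,0,0,0],[0.008,0,0,0],[0.02,0,0,0],[0.02,0,-0.02,0],[0.02,0,-0.03,0],[0.02,0,-0.03,0],[0.01,0,-0.03,0],[0,0,0,0]]' | grep -E "$F"
python3 - <<'E'
from h import *
c=cam('top'); d=cam('side'); save(c,'z1'); save(d,'z2')
a=c['img'][150:285,165:345]; b=d['img'][150:225,200:300]
cv2.imwrite('pics/f3.png',np.hstack([cv2.resize(x,(400,300),interpolation=cv2.INTER_CUBIC) for x in(a,b)])[:,:,::-1])
E
```

```text
ee_pos: [0.6655, 0.1383, 0.0244]
ft_force: [-23.2, -0.1, 15.7]
ee_pos: [0.6654, 0.1382, 0.0244]
ft_force: [-25.1, -1.6, 17.8]
ee_pos: [0.5707, 0.1406, 0.1406]
ft_force: [1.2, 1.3, 1.0]
```

View pics/f3.png

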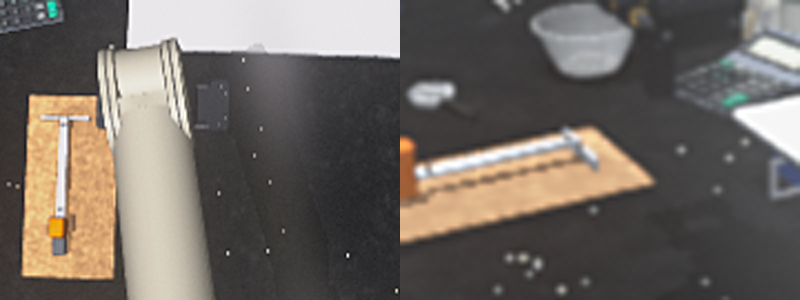

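The drawer is shut: the eye is back at side pixel (296,195), against (295,194) at the start. The rake lies flat on the mat and the arm is clear, so I'll hand in.

```bash
python3 -c "
from bench import r
print(r.close_job())"
```

```text
the job is handed in; nothing more can be done
None
```

I opened the drawer with the rake, put all four nuts in it and pushed it shut. The rake is back flat on its mat, and the job is handed in; no verdict came back from the judge.

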